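# Lock the trays of a freezer rack with its rod

## Task

Push both trays of the freezer rack fully in, then pick up the locking rod by its black ball knob and let it hang plumb. Lower it in your grip, tip first, down the row of holes at the front of the rack (top plate, both trays, base) until its hexagonal collar sits on the top plate; do not let it drop in. Then let go, and leave the tub, the tip box and the carton where they are.

Things in the scene. Friction and masses are not known exactly. Their poses are not given: they have to be found in the camera images.
- rack: Steel freezer rack, fixed on the bench, front to the robot: 140 deep (x) x 156 wide (y) x 126 mm high, bail on top near the back to z = 152. Origin: centre of underside; x from front to back, z up. Four lugs, 50 mm wide, 5 thick, stand out at mid-front (y = 0) with 17 mm holes: top plate, two trays, base plate. With the trays in, the holes are in line at x = -88, all front edges flush at x = -106.
- rack_top_hole (a point): Centre of the hole in the top plate's lug, at its upper face, 126 mm above the bench; hole 17 mm wide, rim chamfered 2 mm. Axes as the rack's. The rod goes in here.
- rack_base_hole (a point): Centre of the hole in the base plate's lug, at its upper face, 11 mm above the bench, plumb below rack_top_hole. The lug's underside is 6 mm above the bench.
- tray_upper (a joint): How far the upper tray (with its cryobox) is pulled out of the rack towards the robot, along the rack's -x, in m: 0 = fully in (stop), 0.06 = out. Slides with about 2 N of friction and stays where it is left. Starts 15 to 45 mm out.
- tray_lower (a joint): The same for the lower tray.
- tray_upper_hole (a point): Centre of the hole in the upper tray's lug, at its upper face, 118 mm above the bench (lug 5 mm thick, its front edge 18 mm further to the front, along the rack's -x). It moves with the tray.
- tray_lower_hole (a point): The same on the lower tray, 64 mm above the bench.
- rod: Steel locking rod, 175 mm long, about 0.2 kg, lying on the bench left or right of the rack. Origin: centre of its black ball knob (30 mm diameter); x axis from knob to tip. Shaft 12 mm thick; hexagonal collar, 28 mm across flats, 30 to 38 mm from the origin; the last 14 mm taper to 5 mm at the tip. Lying, the knob's centre is 17 mm above the bench and the tip about 4 degrees below level.
- rod_stop (a point): Centre of the collar's face towards the tip, 38 mm from the knob's centre; it sits on the top plate when the rod is home.
- rod_tip (a point): The rod's tip, 160 mm from the knob's centre. With the rod home it has come out below the base plate and is 4 mm above the bench.
- tub: Bystander: round white screw-lid tub, 84 mm in diameter, 95 mm high, on the side of the rack where the rod is not. Origin: centre of its underside, z up. Leave it alone.
- tipbox: Bystander: grey box of pipette tips with a clear lid, 86 x 124 x 67 mm, near the robot on the right. Origin: centre of its underside. Leave it alone.
- kit: Bystander: flat reagent carton, 100 x 160 x 50 mm, near the robot on the left. Origin: centre of its underside. Leave it alone.
- rod_knob_centre (a point): Centre of the rod's ball knob: where to hold it. Pinched here by two flat fingers (closing across the rod), the rod turns easily about the line between them and swings plumb by its own weight when lifted, most freely in a light grip of 3 to 5 N; sideways, in the other plane, it stays as it was gripped.
Mind the look-alikes: they are no part of the job. What is meant by the rod is not pink, and is the larger of those in its own colour.

How it is judged:
On the way, in this order (a step that is already met when the one before it is completed fails the run):
1. both trays are fully in (within 4 mm) (value of joint each of tray_upper, tray_lower below 0.004 m), for 0.2 s.
2. the rod hangs plumb (within 0.2 rad), tip down, clear of the bench, held in the fingers (angle between rod's own x axis and vertical above 2.94 rad and height (world z) of rod_tip above 0.02 m and contact force between the fingers and rod above 0.5 N), for 0.1 s.
3. the rod is down through both trays, its tip at the base plate (its collar within 10 mm of the top plate), and still held in the fingers (z of rod_stop in the frame of rack_top_hole below 0.01 m and horizontal distance between rod_tip and rack_base_hole below 0.008 m and contact force between the fingers and rod above 0.5 N), for 0.05 s.
At the end, for the whole second after the job is handed in: The rod stands in the rack through all four holes, its collar on the top plate (gap under 3 mm), collar and tip each within 6 mm of the line of the holes, at rest and let go; both trays are in (within 5 mm) (z of rod_stop in the frame of rack_top_hole below 0.003 m and horizontal distance between rod_stop and rack_top_hole below 0.006 m and horizontal distance between rod_tip and rack_base_hole below 0.006 m and value of joint each of tray_upper, tray_lower below 0.005 m and linear speed of rod below 0.02 m/s); the robot touches nothing.
It fails at once if the tub is shifted by more than 30 mm (distance of tub from where it was at the start of the episode above 0.03 m).
It fails at once if the tip box is shifted by more than 30 mm (distance of tipbox from where it was at the start of the episode above 0.03 m).
It fails at once if the carton is shifted by more than 30 mm (distance of kit from where it was at the start of the episode above 0.03 m).
It also fails if it takes over 67 s, if anything falls off the work surface, if the arm or the gripper's body presses on something with over 40 N, if the wrist force passes 120 N, or if a joint passes its speed limit or range.

## Robot

A 6-joint arm with a two-finger parallel gripper is mounted at the origin on the work surface. World frame = base frame: x ahead of the robot, y to its left, z up, the work surface at z = 0. Lengths are in m, angles in rad, forces in N, time in s.
With the tool pointing down it reaches from about 0.325 to 0.775 m from the base axis. Payload 5.5 kg.
Tool frame: the origin (TCP) lies at the centre of the arm's flange, where the gripper is bolted on; the fingertips stand 182 mm ahead of it and the grasp point (between the pads) lies 163 mm ahead of it; z points along the fingers, y is the line along which they close (so a half turn about z gives the same grasp; the last joint's range is limited). The gripper opens to 88 mm and grips with 3 to 60 N. Pads are 20 mm wide; open, the fingers measure 115 mm over their backs; the gripper's body (75 mm by 178 mm) begins 61 mm behind the grasp point.
Start: joints at [1.161, 0.091, 1.231, -0, 1.82, -0.057], TCP at [0.207, 0.563, 0.405] pointing down, gripper open.
Joint ranges: [-2.87, 2.87], [-0.86, 2.18], [0.17, 2.46], [-1.51, 4.65], [0.06, 2.69], [-2.65, 2.65]. Speed limits (rad/s): [2.57, 2.57, 3.01, 3.14, 3.14, 3.14].

## Interface

Orientations are given as a unit quaternion [w, x, y, z].
In Python, from station import sense, camera, camera_params, hand_in, recognise gives the robot as it stands. The module is installed in compiled form; this text tells all that it offers.
- The arm moves only by the tool step_arm, never from a script. Its argument "rows" is a list of rows, each a list of 4 numbers: the shift along the tool's x, y, z in m, then the turn about the tool's z in degrees. A call has 1 to 5 rows; each row shifts and turns the commanded pose from where the row before left it, along the tool's axes as they then stand; what a row does not reach is not made up. A row lasts 1/8 s, in which the tool goes at most 62.5 mm and 10.7 degrees, less where a joint would pass 70% of its speed; a pose out of reach is approached as far as the arm can. A call is refused whole if a number of a shift passes 0.0625 or a number of a turn 10.7, either way. A call with a gripper value outside its range is refused whole. "gripper" is the opening, from 0 (shut) to 1 (fully open), set as the call begins (left out, the last holds). The fingers move at their own pace and stop on an object; "newtons" is the grip in N (left out, the last holds). Time passes only in rows, so rows that do not move let the fingers close. It gives the time, the measured TCP pose, the force, the opening and the grip force at its end, in the units of the state.
- sense(): the state, without advancing time (a new reading comes with each control period).
- camera(name): name is "side" or "top" or "wrist"; returns (picture, depth): 400x640x3 uint8, red, green, blue; 400x640 float32, m along the optical axis (not along the pixel's ray), 0 where there is no reading.
- camera_params(name): a dict with "fx", "fy", "cx", "cy" (pixels), "extrinsics" (4x4, takes a point from world to camera coordinates); the wrist camera has in their place "tool_from_camera" (4x4, takes a point from camera to tool coordinates, whose origin is the TCP and whose axes are the flange's). Camera axes: x right, y down, z forward; pixel columns grow to the right and rows downward; lengths in m; the calibration is good to about 2 mm. A picture is of the moment at which its call begins: read the wrist's pose just before it. camera_params takes no time and is no camera call.
- hand_in(): hands the job in; it is judged then, once.
Trained networks look in the newest picture that a camera, given by its name, has taken for a name from the list of things; names that differ only in an ending like _2 or _b are one class to them, and where a whole thing is asked for, a point or a joint stands for the part that bears it (a point fixed in the world has none). Each returns a list of dicts, best first, with "score" (0 to 1); they miss things now and then, are a little off and sometimes report something else, mostly with a low value. They report only what shows in the picture. A call takes as long as a camera call. They do not tell look-alikes from the thing itself.
- recognise(camera, label): "point" ([x, y, z] in m, in world coordinates, good to about 4 mm: the middle of the surface that is visible of it).
The state is a dict: "t": time; "joints": joint angles; "dq": joint speeds; "joint_torque": joint torques, N m; "tcp_pos": TCP position; "tcp_rot": TCP orientation; "ft_force": force on the tool from outside, world axes, zero at the start; "torque": the same for the moment, N m; "width": finger opening in m; "grasp_force": force on a finger pad.
Only numpy, scipy, OpenCV 4.12 (cv2) and the standard library are available. Lean on these libraries where they do the work, as an engineer would, in place of code of your own. Each camera call takes 0.05 s, during which the arm holds its last target. There are 200 camera calls.

## Working session

There is one attempt and no reset: what is moved stays moved. The work goes in short steps, Python scripts to look and compute and a tool call to move; the robot and the scene stay as the last step left them, time stands still between calls to the robot, and variables do not carry over. Pictures are saved under pics/ and viewed, at most 10 in all, crops included, and the job is handed in when it is done.

Besides the shell and the picture viewer there is one more tool, called after ">>>" by a JSON object that holds its "name" and its "arguments", one argument or row to a line. step_arm: Moves the arm, as the interface text tells. Its arguments: {"type":"object","properties":{"rows":{"type":"array","items":{"type":"array","items":{"type":"number"}}},"gripper":{"type":"number"},"newtons":{"type":"number"}},"required":["rows"]}

```bash
mkdir -p pics
cat > h.py <<'E'
import numpy as np, cv2
from station import *
def cloud(name):
    s=sense(); im,d=camera(name); p=camera_params(name)
    v,u=np.mgrid[0:400,0:640]
    P=np.stack([(u-p["cx"])/p["fx"]*d,(v-p["cy"])/p["fy"]*d,d,np.ones_like(d)],-1)
    if "extrinsics" in p: T=np.linalg.inv(np.array(p["extrinsics"]))
    else:
        w,x,y,z=s["tcp_rot"]
        from scipy.spatial.transform import Rotation as R
        T=np.eye(4);T[:3,:3]=R.from_quat([x,y,z,w]).as_matrix();T[:3,3]=s["tcp_pos"];T=T@np.array(p["tool_from_camera"])
    W=P@T.T
    W=W[...,:3]; W[d==0]=np.nan
    return im,W
E
python3 - <<'E'
from h import *
s=sense();print(s["t"],s["tcp_pos"],s["tcp_rot"])
for n in ["top","side"]:
    im,W=cloud(n); cv2.imwrite(f"pics/{n}0.png",im[...,::-1]); np.save(f"pics/{n}.npy",W)
    for l in ["rack","rod","rod_knob_centre","tray_upper_hole","tray_upper","tray_lower","rack_top_hole","tub","tipbox","kit"]:
        try:
            print(n,l,[(np.round(r["point"],3).tolist(),round(r["score"],2)) for r in recognise(n,l)[:5]])
        except Exception as e: print(l,e)
print(sense()["t"])
E
```

```text
0.0 [0.20733671 0.56309955 0.40351022] [-2.09131723e-04  1.75469232e-01  9.84484436e-01 -9.49102058e-04]
top rack [([0.529, 0.255, 0.016], 0.22)]
top rod [([0.777, 0.214, 0.007], 0.7), ([0.532, 0.254, 0.017], 0.69), ([0.535, 0.382, 0.017], 0.51)]
top rod_knob_centre [([0.529, 0.253, 0.014], 0.86), ([0.777, 0.216, 0.008], 0.6), ([0.532, 0.384, 0.01], 0.52)]
top tray_upper_hole [([0.513, 0.033, 0.114], 0.81)]
top tray_upper [([0.508, 0.035, 0.112], 0.94), ([0.476, -0.255, 0.093], 0.65)]
top tray_lower [([0.496, 0.035, 0.062], 0.57)]
top rack_top_hole [([0.578, 0.029, 0.126], 0.91)]
top tub [([0.479, -0.251, 0.095], 0.68)]
top tipbox [([0.479, -0.25, 0.094], 0.73), ([0.33, -0.394, 0.063], 0.57)]
top kit [([0.346, 0.401, 0.051], 0.88)]
side rack [([0.567, -0.008, 0.115], 0.55)]
side rod [([0.522, 0.251, 0.016], 0.66), ([0.463, -0.279, 0.086], 0.63), ([0.77, 0.217, 0.013], 0.45)]
side rod_knob_centre [([0.772, 0.211, 0.01], 0.62), ([0.527, 0.383, 0.01], 0.56), ([0.518, 0.253, 0.018], 0.54)]
side tray_upper_hole [([0.512, -0.009, 0.106], 0.88)]
side tray_upper [([0.51, -0.006, 0.108], 0.85), ([0.504, -0.029, 0.035], 0.54)]
side tray_lower [([0.503, -0.033, 0.039], 0.8)]
side rack_top_hole [([0.565, -0.005, 0.116], 0.88), ([0.518, 0.256, 0.014], 0.71)]
side tub [([0.462, -0.278, 0.085], 0.94)]
side tipbox [([0.336, -0.374, 0.07], 0.94)]
side kit [([0.334, -0.374, 0.07], 0.71), ([0.336, 0.369, 0.052], 0.58)]
1.1
```

View pics/top0.png

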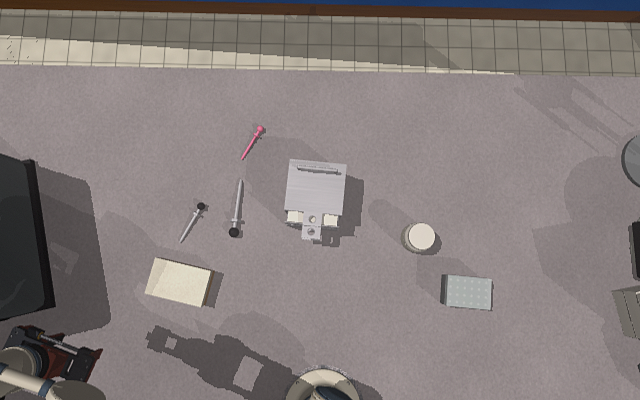

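View pics/side0.png

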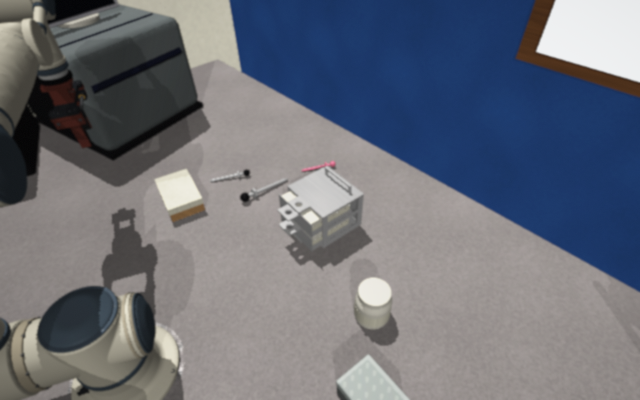

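The top view shows the true rod: black knob at about (234,232), tip at (240,180). It is longer than its look-alike at (200,206)–(181,242). The rack's lugs are at about (312,220–238), and the tub is on the right.

Run:
```python
from h import *
im=cv2.imread("pics/top0.png"); W=np.load("pics/top.npy")
m=(abs(W[...,2]-.126)<.005)&(abs(W[...,0]-.66)<.12)&(abs(W[...,1]-.02)<.12)
p=W[m][:,:2].astype(np.float32)*1000
print(len(p),cv2.minAreaRect(p),cv2.boxPoints(cv2.minAreaRect(p)))
q=p[p[:,0]>610]; print(cv2.boxPoints(cv2.minAreaRect(q)))
for a,b in [(.118,.006),(.064,.006)]:
    m=(abs(W[...,2]-a)<b)&(abs(W[...,0]-.52)<.08)&(abs(W[...,1]-.03)<.1); q=W[m]; print(a,len(q),np.nanmin(q,0),np.nanmax(q,0))
# rod: points near line
g=im.max(2)
m=(abs(W[...,0]-.6)<.12)&(abs(W[...,1]-.25)<.05)&(W[...,2]>.006)
q=W[m]; print("rod",len(q),np.nanmin(q,0),np.nanmax(q,0), cv2.fitLine(q[:,:2].astype(np.float32),cv2.DIST_L2,0,.01,.01).ravel())
k=m&(g<60); print("knob",k.sum(),W[k].mean(0),W[k].min(0),W[k].max(0))
t=q[np.argsort(q[:,0])[-6:]];print(t)
c=cv2.resize(im[110:260,170:370],None,fx=4,fy=4,interpolation=cv2.INTER_CUBIC);cv2.imwrite("pics/crop.png",c)
```

```text
2674 ((605.6661987304688, 28.559093475341797), (155.9754638671875, 140.38442993164062), 85.28190612792969) [[529.2971   -43.390835]
 [669.2058   -54.93791 ]
 [682.0353   100.50902 ]
 [542.1266   112.05609 ]]
[[599.5634   -50.079628]
 [670.77716  -54.947014]
 [681.4245   100.832085]
 [610.21075  105.69947 ]]
0.118 731 [ 0.46621708 -0.04427741  0.11202689] [0.59864084 0.1093376  0.12398722]
0.064 73 [ 0.46378061 -0.04233753  0.05939563] [0.54184892 0.1107555  0.0696709 ]
rod 325 [0.48062746 0.20068923 0.00602355] [0.71935561 0.29172013 0.03528835] [ 0.99417883 -0.10774234  0.5563214   0.25709206]
knob 43 [0.48978411 0.26258365 0.02822553] [0.48215715 0.25064452 0.01876589] [0.49725046 0.27684689 0.03362291]
[[0.71280962 0.2486937  0.0076116 ]
 [0.71504383 0.25120776 0.01079104]
 [0.71584161 0.24573797 0.00804066]
 [0.71685782 0.20084753 0.00699093]
 [0.71868958 0.24872173 0.00879842]
 [0.71935561 0.24617474 0.00639583]]
```

View pics/crop.png

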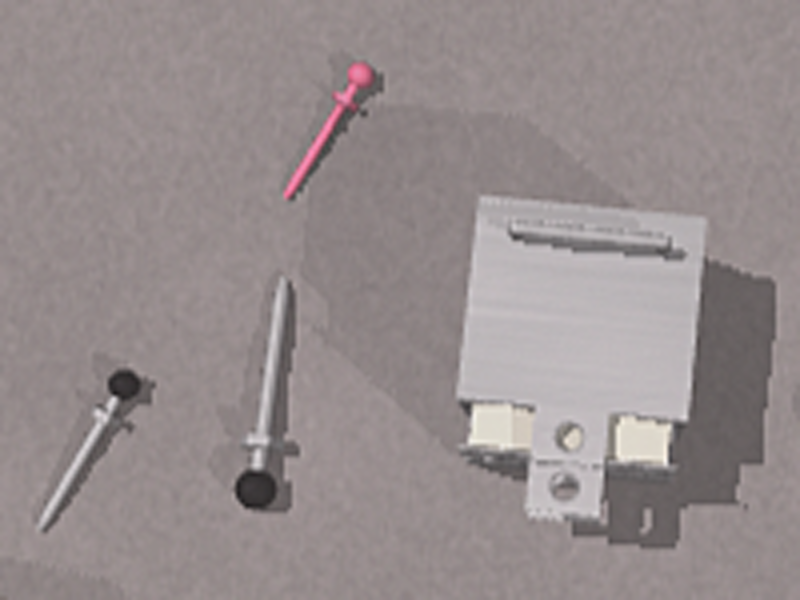

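The crop confirms it: big rod with its knob at (256,488) and tip at (284,280), rack slightly rotated, both trays out. My cloud and the network disagree by several cm, so I'll check by projection.

Run:
```python
from h import *
W=np.load("pics/top.npy"); p=camera_params("top"); E=np.array(p["extrinsics"]); print(np.round(E,3).tolist(),p["fx"],p["fy"],p["cx"],p["cy"])
def proj(n,P):
    p=camera_params(n);c=np.array(p["extrinsics"])@np.r_[P,1]; return c[0]/c[2]*p["fx"]+p["cx"],c[1]/c[2]*p["fy"]+p["cy"],c[2]
print("knob",proj("top",[.529,.253,.02]),"hole",proj("top",[.578,.029,.126]))
for c in [(234,232),(240,182),(312,219),(311,231),(290,160),(346,165),(20,200),(500,200),(300,120)]: print(c,W[c[1],c[0]])
S=np.load("pics/side.npy")
print("side",proj("side",[.522,.251,.016]),proj("side",[.565,-.005,.116]))
for c in [(245,196),(288,181),(294,197),(373,290),(250,250)]: print(c,S[c[1],c[0]])
```

```text
[[0.012, -1.0, 0.018, -0.011], [-0.989, -0.014, -0.146, 0.581], [0.146, -0.016, -0.989, 1.155], [0.0, 0.0, 0.0, 1.0]] 414.2856068790501 414.2856068790501 326.4241531917228 199.85080003919754
knob (np.float64(238.1458617381629), np.float64(217.29475549564663), np.float64(1.2087501945254477)) hole (np.float64(314.85774297497755), np.float64(196.22281827872746), np.float64(1.1146477259126295))
(234, 232) [0.48509899 0.26040059 0.03340703]
(240, 182) [0.6359668  0.25430854 0.00838594]
(312, 219) [0.51787749 0.03590653 0.11100894]
(311, 231) [ 4.93277955e-01  4.02692427e-02 -1.39447989e-04]
(290, 160) [0.67664622 0.09820354 0.12661063]
(346, 165) [ 0.66438847 -0.05416993  0.13003813]
(20, 200) [0.56110124 0.83610153 0.09064737]
(500, 200) [ 5.94427711e-01 -5.28459117e-01 -3.14139193e-04]
(300, 120) [ 0.83560096  0.08023455 -0.00312179]
side (np.float64(255.8673466682982), np.float64(193.6176859950845), np.float64(1.1817243447122932)) (np.float64(321.64405367448495), np.float64(204.96461526275195), np.float64(0.9976772992089094))
(245, 196) [0.48523791 0.2536989  0.02769705]
(288, 181) [ 0.64594256  0.24677996 -0.00342742]
(294, 197) [0.53405487 0.07116818 0.11371525]
(373, 290) [ 0.47724917 -0.26334597  0.09495174]
(250, 250) [ 0.38346528  0.09154831 -0.00116604]
```

Cross-checking: the network reports mid-points of whole parts, so the cloud is right. Rack yaw is about -4.7°, with its hole at about (0.518, 0.036), and the knob is at about (0.486, 0.258). Next I'll align and go in front of the rack.

>>> {"name": "step_arm", "arguments": {
  "rows": [
    [0,0,0,-7.7],
    [0,0,0,-7.7],
    [-0.024,-0.0455,0,0],
    [-0.024,-0.0455,0,0],
    [-0.024,-0.0455,0,0]
  ],
  "gripper": 0
}}

```text
t: 1.72
tcp_pos: [0.2679, 0.4196, 0.4046]
tcp_rot: [0.0, 0.042, 0.999, 0.0]
ft_force: [0.3, 0.1, 0.9]
width: 0.0414
grasp_force: 0.0
```

>>> {"name": "step_arm", "arguments": {
  "rows": [
    [-0.024,-0.0455,0,0],
    [-0.024,-0.0455,0,0],
    [-0.024,-0.0455,0,0],
    [-0.024,-0.0455,0,0],
    [-0.024,-0.0455,0,0]
  ]
}}

```text
t: 2.35
tcp_pos: [0.3683, 0.1826, 0.4049]
tcp_rot: [0.0, 0.042, 0.999, 0.0]
ft_force: [0.9, 0.8, -0.3]
width: 0.0005
grasp_force: 0.0
```

>>> {"name": "step_arm", "arguments": {
  "rows": [
    [-0.024,-0.0455,0,0],
    [-0.024,-0.0455,0,0],
    [-0.024,-0.0455,0,0],
    [0,0,0,0]
  ]
}}

```text
t: 2.85
tcp_pos: [0.429, 0.0395, 0.4044]
tcp_rot: [-0.0, 0.045, 0.999, -0.0]
ft_force: [0.2, 0.2, -0.2]
width: 0.0002
grasp_force: 0.0
```

```bash
cat >> h.py <<'E'
from scipy.spatial.transform import Rotation as R
def axes():
    s=sense(); w,x,y,z=s["tcp_rot"]; M=R.from_quat([x,y,z,w]).as_matrix(); return np.array(s["tcp_pos"]),M
def delta(P): # tool shift to bring TCP to P
    t,M=axes(); return np.round(M.T@(np.array(P)-t),4)
E
python3 - <<'E'
from h import *
t,M=axes(); print(sense()["t"],t,np.round(M,4).tolist(),sense()["joints"])
im,W=cloud("wrist"); cv2.imwrite("pics/w1.png",im[...,::-1]); np.save("pics/w1.npy",W)
print(delta([.427,.043,.2375]))
E
```

```text
2.85 [0.42904984 0.03953443 0.40435015] [[-0.996, 0.0895, -0.0005], [0.0895, 0.996, -0.0006], [0.0004, -0.0007, -1.0]] [ 1.31406489e-02 -3.65876471e-01  1.64719545e+00 -6.66119233e-04
  1.86078892e+00 -1.46823052e+00]
[0.0017 0.0018 0.167 ]
```

View pics/w1.png

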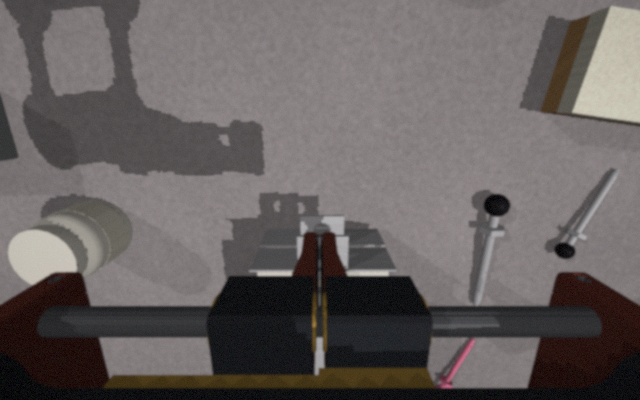

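The wrist view shows the upper tray's lug at about (322,225), lined up behind the closed fingers, and the rod's knob at (497,205). I'll refine from the cloud.

Run:
```python
from h import *
W=np.load("pics/w1.npy"); im=cv2.imread("pics/w1.png")
m=(abs(W[...,1]-.04)<.06)&(W[...,0]<.56)&(W[...,0]>.40)
for a in (.116,.062):
    q=W[m&(abs(W[...,2]-a)<.006)]; print(a,len(q),q.min(0),q.max(0), np.percentile(q,[2,50,98],axis=0).round(3).tolist())
m=(np.hypot(W[...,0]-.487,W[...,1]-.258)<.03)&(im.max(2)<60)&(W[...,2]>.01)
q=W[m]
f=lambda c:np.linalg.norm(q-c,axis=1)-.015
from scipy.optimize import least_squares
print("knob",len(q),q.min(0),q.max(0),least_squares(f,[.487,.258,.017],loss="soft_l1",f_scale=.001).x)
m=(W[...,0]>.53)&(W[...,0]<.66)&(abs(W[...,1]-.25)<.03)&(W[...,2]>.006)&(W[...,2]<.03)
q=W[m].astype(np.float32);print("rod",len(q),cv2.fitLine(q[:,:2],cv2.DIST_HUBER,0,.01,.01).ravel(),q.max(0))
```

```text
0.116 1104 [ 0.4650938  -0.019902    0.11006631] [0.51778636 0.09969307 0.12140375] [[0.467, -0.018, 0.111], [0.501, 0.058, 0.118], [0.516, 0.098, 0.121]]
0.062 982 [ 0.46384739 -0.01999239  0.056015  ] [0.51216979 0.09975252 0.06784776] [[0.465, -0.016, 0.057], [0.479, 0.041, 0.065], [0.51, 0.096, 0.067]]
knob 430 [0.47338531 0.24805331 0.01143753] [0.49904486 0.27194276 0.0346381 ] [0.48807025 0.26348398 0.01805446]
rod 679 [ 0.998171   -0.06045431  0.58813584  0.2533542 ] [0.64548737 0.26433414 0.02179973]
```

>>> {"name": "step_arm", "arguments": {
  "rows": [
    [0.001,0.001,0.056,0],
    [0,0,0.056,0],
    [0,0,0.055,0],
    [0,0,0,0]
  ]
}}

```text
t: 3.4
tcp_pos: [0.4256, 0.0445, 0.2334]
tcp_rot: [-0.005, 0.041, 0.999, -0.0]
ft_force: [0.0, -0.2, 1.5]
width: 0.0006
grasp_force: 0.0
```

>>> {"name": "step_arm", "arguments": {
  "rows": [
    [-0.012,0,0,0],
    [-0.012,0,0,0],
    [-0.012,0,0,0],
    [-0.008,0,0,0],
    [-0.007,0,0,0]
  ]
}}

```text
t: 4.03
tcp_pos: [0.479, 0.0389, 0.2383]
tcp_rot: [0.0, 0.042, 0.999, 0.0]
ft_force: [-5.6, 0.7, 3.3]
width: 0.0005
grasp_force: 2.4
```

>>> {"name": "step_arm", "arguments": {
  "rows": [
    [-0.004,0,0,0],
    [-0.003,0,0,0],
    [-0.002,0,0,0],
    [0,0,0,0]
  ]
}}

```text
t: 4.53
tcp_pos: [0.4874, 0.0381, 0.2375]
tcp_rot: [0.0, 0.042, 0.999, -0.0]
ft_force: [-1.3, 1.4, 0.9]
width: 0.0004
grasp_force: 0.7
```

>>> {"name": "step_arm", "arguments": {
  "rows": [
    [-0.002,0,0,0],
    [-0.002,0,0,0],
    [0,0,0,0]
  ]
}}

```text
t: 4.9
tcp_pos: [0.4891, 0.0381, 0.2375]
tcp_rot: [-0.005, 0.042, 0.999, -0.0]
ft_force: [-22.2, 0.7, 12.0]
width: 0.0004
grasp_force: 11.6
```

Hard stop reached. Back off, rise, and move toward the rod.

>>> {"name": "step_arm", "arguments": {
  "rows": [
    [0.025,0,0,0],
    [0.025,0,0,0],
    [0.03,0,-0.05,0],
    [0,0,-0.05,0],
    [0,0,-0.05,0]
  ],
  "gripper": 0.6
}}

```text
t: 5.52
tcp_pos: [0.4112, 0.0446, 0.3892]
tcp_rot: [0.001, 0.042, 0.999, -0.0]
ft_force: [0.6, -0.3, -0.2]
width: 0.0469
grasp_force: 0.0
```

>>> {"name": "step_arm", "arguments": {
  "rows": [
    [0,0.05,0,0],
    [0,0.05,0,0],
    [0,0.05,0,0],
    [0,0,0,0],
    [0,0,0,0]
  ]
}}

```text
t: 6.15
tcp_pos: [0.4242, 0.1939, 0.3874]
tcp_rot: [0.0, 0.042, 0.999, -0.0]
ft_force: [0.0, -0.4, 1.3]
width: 0.0528
grasp_force: 0.0
```

```bash
cat > m.py <<'E'
from h import *
from scipy.optimize import least_squares
def knob(W,im):
    m=(np.hypot(W[...,0]-.488,W[...,1]-.26)<.03)&(im.max(2)<70)&(W[...,2]>.012)&(W[...,2]<.04)
    q=W[m]; f=lambda c:np.linalg.norm(q-c,axis=1)-.015
    print("knob",len(q),q.min(0).round(4),q.max(0).round(4),least_squares(f,[.487,.258,.017],loss="soft_l1",f_scale=.001).x.round(4))
    m=(W[...,0]>.54)&(W[...,0]<.635)&(abs(W[...,1]-.253)<.03)&(W[...,2]>.007)&(W[...,2]<.03)
    q=W[m].astype(np.float32);print("rod",len(q),cv2.fitLine(q[:,:2],cv2.DIST_HUBER,0,.01,.01).ravel())
    m=(W[...,0]>.58)&(W[...,0]<.68)&(abs(W[...,1]-.253)<.03)&(W[...,2]>.006)&(W[...,2]<.03)
    print("tip x",np.sort(W[m][:,0])[-5:])
def lugs(W,im):
    for a in (.1235,):
        m=(abs(W[...,2]-a)<.009)&(abs(W[...,1]-.036)<.045)&(W[...,0]>.47)&(W[...,0]<.53)
        q=W[m]; 
        if len(q): print("lug",len(q),np.percentile(q,[1,50,99],axis=0).round(4).tolist())
E
python3 - <<'E'
from m import *
t,M=axes();print(t)
for n in ["wrist","top","side"]:
    im,W=cloud(n); cv2.imwrite(f"pics/{n}2.png",im[...,::-1]); np.save(f"pics/{n}2.npy",W); print(n); knob(W,im); lugs(W,im)
top=cv2.imread("pics/top2.png")[170:250,260:360]; w=cv2.imread("pics/wrist2.png")
cv2.imwrite("pics/c2.png",np.hstack([cv2.resize(w,(480,300)),cv2.resize(top,(320,256))[:256].copy() if 0 else cv2.copyMakeBorder(cv2.resize(top,(310,248)),0,52,0,0,0)]))
E
```

```text
[0.42424964 0.19386431 0.38741686]
wrist
knob 397 [0.4729 0.2488 0.0122] [0.498  0.2754 0.0345] [0.4881 0.2636 0.0182]
rod 39 [0.99976015 0.02190157 0.6045978  0.25056097]
tip x [0.60987056 0.61010646 0.61013518 0.6115425  0.61227   ]
topTraceback (most recent call last):
  File "<stdin>", line 4, in <module>
  File "m.py", line 6, in knob
    print("knob",len(q),q.min(0).round(4),q.max(0).round(4),least_squares(f,[.487,.258,.017],loss="soft_l1",f_scale=.001).x.round(4))
                        ~~~~~^^^
    return umr_minimum(a, axis, None, out, keepdims, initial, where)
ValueError: zero-size array to reduction operation minimum which has no identity
```

Run:
```python
from m import *
def line(W,nm):
    xs=np.arange(.535,.645,.01);out=[]
    for x in xs:
        m=(abs(W[...,0]-x)<.005)&(abs(W[...,1]-.255)<.02)&(W[...,2]>.009 if x<.6 else W[...,2]>.006)&(W[...,2]<.03)
        q=W[m]; out.append((round(x,3),len(q),*(np.round([np.median(q[:,1]),q[:,1].min(),q[:,1].max()],4) if len(q) else [])))
    print(nm);[print(*map(float,o)) for o in out]
line(np.load("pics/w1.npy"),"w1"); line(np.load("pics/top.npy"),"top")
S=cloud("side")[1]; np.save("pics/side2.npy",S)
line(S,"side")
im=cv2.imread("pics/w1.png");print(camera_params("wrist"))
c=cv2.resize(im[180:320,430:560],None,fx=4,fy=4);cv2.imwrite("pics/c3.png",c)
```

```text
w1
0.535 66.0 0.2567 0.2531 0.2643
0.545 73.0 0.2561 0.2527 0.2641
0.555 60.0 0.2552 0.2514 0.2632
0.565 68.0 0.2546 0.2512 0.2625
0.575 60.0 0.2542 0.2504 0.261
0.585 59.0 0.253 0.2497 0.2605
0.595 59.0 0.2533 0.249 0.2607
0.605 56.0 0.2517 0.2485 0.2603
0.615 60.0 0.2511 0.2472 0.2587
0.625 53.0 0.2497 0.247 0.2587
0.635 43.0 0.2498 0.2466 0.2574
top
0.535 14.0 0.2603 0.256 0.2658
0.545 13.0 0.2603 0.2548 0.2666
0.555 15.0 0.2582 0.2548 0.2645
0.565 14.0 0.2578 0.2524 0.2653
0.575 12.0 0.2577 0.2529 0.2631
0.585 16.0 0.2569 0.2517 0.2626
0.595 11.0 0.2566 0.2514 0.2608
0.605 14.0 0.2564 0.2498 0.2711
0.615 13.0 0.2555 0.2499 0.2595
0.625 16.0 0.2532 0.2361 0.2722
0.635 11.0 0.2542 0.2486 0.26
side
0.535 11.0 0.2548 0.2501 0.2588
0.545 12.0 0.2528 0.2479 0.2626
0.555 9.0 0.2541 0.2488 0.2583
0.565 9.0 0.2529 0.2494 0.2578
0.575 12.0 0.2521 0.2477 0.2608
0.585 7.0 0.2524 0.2472 0.2587
0.595 7.0 0.2518 0.2483 0.2556
0.605 11.0 0.2476 0.246 0.2575
0.615 8.0 0.2505 0.2472 0.255
0.625 9.0 0.25 0.2451 0.2538
0.635 7.0 0.2469 0.2451 0.2527
{'fx': 298.1336466635066, 'fy': 298.1336466635066, 'cx': 319.105679630538, 'cy': 200.2311071162345, 'tool_from_camera': array([[ 3.54692369e-04, -9.57466182e-01, -2.88545290e-01,
         7.83754362e-02],
       [ 9.99999240e-01,  6.80389708e-04, -1.02846259e-03,
        -5.83908644e-04],
       [ 1.18104140e-03, -2.88544706e-01,  9.57465695e-01,
         1.84333296e-02],
       [ 0.00000000e+00,  0.00000000e+00,  0.00000000e+00,
         1.00000000e+00]])}
```

View pics/c3.png

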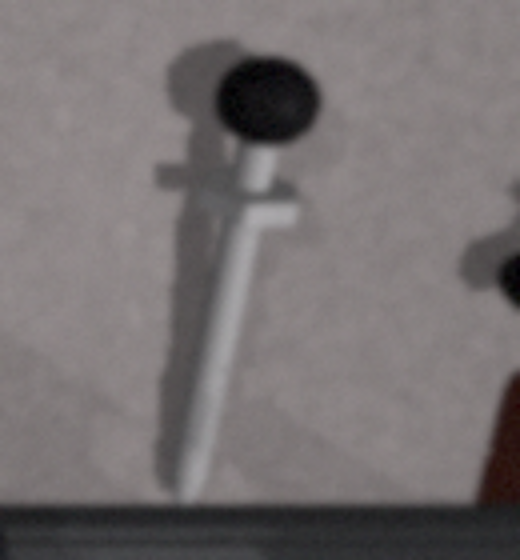

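>>> {"name": "step_arm", "arguments": {
  "rows": [
    [0,0,0,-1.0],
    [0,0,0,0]
  ],
  "gripper": 0.7
}}

```text
t: 6.55
tcp_pos: [0.4242, 0.1935, 0.3878]
tcp_rot: [0.0, 0.034, 0.999, 0.0]
ft_force: [0.5, 0.8, 0.1]
width: 0.0609
grasp_force: 0.0
```

Run:
```python
from h import *
t,M=axes();print(t,np.degrees(np.arctan2(-M[1,0],-M[0,0])),delta([.488,.2625,.25]),delta([.488,.2625,.1845]))
```

```text
[0.42419443 0.1934976  0.38778824] -3.8521911848559642 [-0.059   0.0731  0.1378] [-0.0589  0.0731  0.2033]
```

>>> {"name": "step_arm", "arguments": {
  "rows": [
    [-0.02,0.0245,0.04,0],
    [-0.02,0.0245,0.045,0],
    [-0.019,0.024,0.045,0],
    [0,0,0,0],
    [0,0,0,0]
  ]
}}

```text
t: 7.18
tcp_pos: [0.4879, 0.2628, 0.2586]
tcp_rot: [0.0, 0.033, 0.999, 0.0]
ft_force: [0.8, -0.3, 0.7]
width: 0.0615
grasp_force: 0.0
```

Run:
```python
from m import *
print(axes()[0],delta([.488,.2625,.1845]))
im,W=cloud("wrist");knob(W,im);cv2.imwrite("pics/w4.png",im[...,::-1])
```

```text
[0.48794788 0.26275697 0.25863028] [-0.     -0.0003  0.0741]
knob 1073 [0.4728 0.2493 0.0152] [0.5006 0.2769 0.0343] [0.4879 0.2635 0.0182]
rod 688 [ 0.99732834 -0.07304902  0.5844237   0.25659743]
tip x [0.64498433 0.64544428 0.64544905 0.64586957 0.64590371]
```

View pics/w4.png

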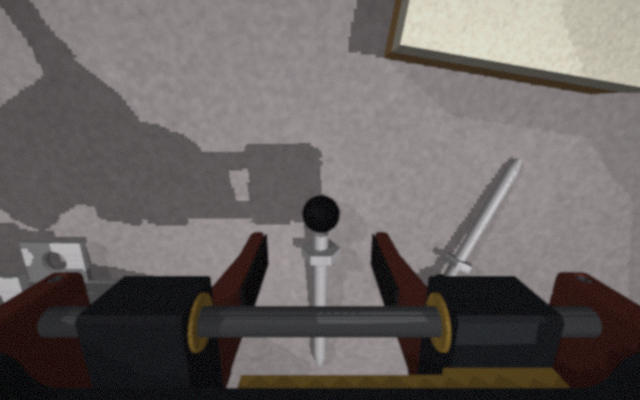

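The knob at (320,213) is centred between the fingers with the rod running straight below it. Line fit gives -4.2° against the tool's -3.85°. Descend and grip lightly.

>>> {"name": "step_arm", "arguments": {
  "rows": [
    [0,0.0007,0.03,0.3],
    [0,0,0.03,0],
    [0,0,0.014,0],
    [0,0,0,0],
    [0,0,0,0]
  ]
}}

```text
t: 7.85
tcp_pos: [0.4884, 0.2638, 0.1857]
tcp_rot: [0.001, 0.036, 0.999, 0.001]
ft_force: [0.6, -0.1, 0.1]
width: 0.0612
grasp_force: 0.0
```

>>> {"name": "step_arm", "arguments": {
  "rows": [
    [0,0,0,0],
    [0,0,0,0],
    [0,0,0,0],
    [0,0,0,0],
    [0,0,0,0]
  ],
  "gripper": 0,
  "newtons": 5
}}

```text
t: 8.48
tcp_pos: [0.4879, 0.2637, 0.1837]
tcp_rot: [0.0, 0.036, 0.999, 0.0]
ft_force: [0.2, 0.1, 1.1]
width: 0.0296
grasp_force: 5.0
```

>>> {"name": "step_arm", "arguments": {
  "rows": [
    [0,0,-0.015,0],
    [0,0,-0.025,0],
    [0,0,-0.03,0],
    [0,0,-0.03,0],
    [0,0,-0.03,0]
  ]
}}

```text
t: 9.1
tcp_pos: [0.4877, 0.2635, 0.3153]
tcp_rot: [0.0, 0.036, 0.999, -0.0]
ft_force: [0.0, 0.3, -2.1]
width: 0.0298
grasp_force: 5.0
```

>>> {"name": "step_arm", "arguments": {
  "rows": [
    [0,0,-0.03,0],
    [0,0,-0.03,0],
    [0,0,-0.03,0],
    [0,0,-0.03,0],
    [0,0,-0.03,0]
  ]
}}

```text
t: 9.72
tcp_pos: [0.4875, 0.2635, 0.4652]
tcp_rot: [-0.0, 0.036, 0.999, -0.0]
ft_force: [0.3, -1.3, -2.0]
width: 0.0296
grasp_force: 5.0
```

>>> {"name": "step_arm", "arguments": {
  "rows": [
    [0,0,-0.015,0],
    [0,0,0,0],
    [0,0,0,0],
    [0,0,0,0],
    [0,0,0,0]
  ]
}}

```text
t: 10.35
tcp_pos: [0.488, 0.2637, 0.4777]
tcp_rot: [-0.001, 0.036, 0.999, -0.0]
ft_force: [0.2, 0.2, -3.1]
width: 0.0295
grasp_force: 5.0
```

Run:
```python
from h import *
t,M=axes();print(t,M.round(3).tolist(),sense()["width"],sense()["grasp_force"])
ims=[]
for n in ["wrist","side","top"]:
    im,W=cloud(n); cv2.imwrite(f"pics/{n}5.png",im[...,::-1]); np.save(f"pics/{n}5.npy",W); ims.append(im[...,::-1])
    m=(np.hypot(W[...,0]-t[0],W[...,1]-t[1])<.05)&(W[...,2]<t[2]-.19)&(W[...,2]>.12)
    q=W[m]; print(n,len(q))
    for z in np.arange(.14,.31,.015):
        r=q[abs(q[:,2]-z)<.0075]
        if len(r)>3: print(round(z,3),len(r),r.min(0).round(4)[:2],r.max(0).round(4)[:2],np.median(r,0).round(4)[:2])
cv2.imwrite("pics/c5.png",np.hstack([cv2.resize(ims[0],(400,250)),cv2.resize(ims[1],(400,250))]))
```

```text
[0.48797859 0.26370274 0.47765286] [[-0.997, 0.072, -0.001], [0.072, 0.997, -0.001], [0.001, -0.001, -1.0]] 0.02948917558822995 4.9999310821294785
wrist 1111
0.17 41 [0.4843 0.2573] [0.4887 0.2685] [0.4854 0.2627]
0.185 43 [0.484  0.2576] [0.4879 0.2683] [0.4849 0.2637]
0.2 52 [0.4837 0.2571] [0.4889 0.2688] [0.4846 0.2637]
0.215 66 [0.4832 0.2572] [0.4886 0.2687] [0.4846 0.2633]
0.23 72 [0.4831 0.2577] [0.4874 0.2684] [0.4839 0.2637]
0.245 32 [0.4828 0.2589] [0.4852 0.2675] [0.4833 0.263 ]
0.275 802 [0.4736 0.2469] [0.4924 0.279 ] [0.4806 0.2638]
side 233
0.155 12 [0.4862 0.2555] [0.4952 0.2608] [0.489  0.2577]
0.17 20 [0.4846 0.2542] [0.496  0.2635] [0.4889 0.2573]
0.185 18 [0.4837 0.2546] [0.4947 0.2613] [0.4882 0.2575]
0.2 22 [0.4842 0.2523] [0.4968 0.2629] [0.4881 0.2574]
0.215 19 [0.4842 0.2549] [0.4931 0.2632] [0.4877 0.2575]
0.23 21 [0.4821 0.253 ] [0.4932 0.2656] [0.4864 0.2566]
0.245 24 [0.4833 0.2532] [0.4936 0.264 ] [0.4872 0.2579]
0.26 15 [0.4824 0.254 ] [0.4944 0.2605] [0.4869 0.2562]
0.275 78 [0.4742 0.2456] [0.5021 0.2728] [0.4845 0.2553]
0.29 4 [0.4824 0.2564] [0.4886 0.2628] [0.4836 0.2591]
top 9
0.215 6 [0.4844 0.2583] [0.4919 0.2599] [0.4884 0.2591]
```

View pics/c5.png

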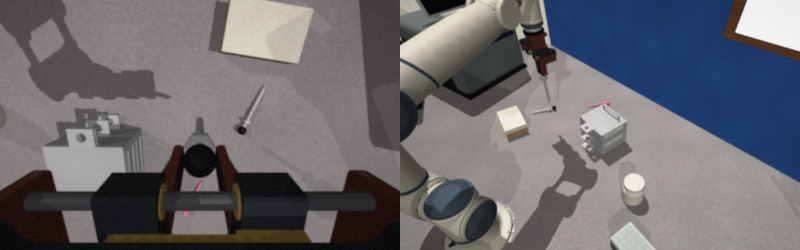

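The rod hangs plumb: its axis runs from (0.489,0.263) at the collar to (0.491,0.263) near the tip. Now the hole.

```bash
cat > hole.py <<'E'
from h import *
import sys
def rays(n,pose):
    p=camera_params(n); v,u=np.mgrid[0:400,0:640]
    D=np.stack([(u-p["cx"])/p["fx"],(v-p["cy"])/p["fy"],np.ones(u.shape)],-1)
    if "extrinsics" in p: T=np.linalg.inv(np.array(p["extrinsics"]))
    else:
        T=np.eye(4);T[:3,:3]=pose[1];T[:3,3]=pose[0];T=T@np.array(p["tool_from_camera"])
    D=D@T[:3,:3].T; return T[:3,3],D
def rect(n,img,W,pose,z=.126):
    o,D=rays(n,pose); Q=o+D*((z-o[2])/D[...,2])[...,None]
    # rectified picture of plane z: 0.5 mm/px, x .47-.57 , y -.02-.10
    from scipy.interpolate import griddata
    m=(abs(Q[...,0]-.52)<.07)&(abs(Q[...,1]-.035)<.09)
    gx,gy=np.mgrid[.565:.475:-.0005,.09:-.02:-.0005]
    g=cv2.cvtColor(img,cv2.COLOR_BGR2GRAY)
    G=griddata(Q[m][:,:2],g[m].astype(float),(gx,gy)); Z=griddata(Q[m][:,:2],W[m][:,2],(gx,gy))
    return G,Z
E
python3 - <<'E'
from hole import *
pose=axes(); print(pose[0])
out=[]
for n in ["wrist","top","side"]:
    img=cv2.imread(f"pics/{n}5.png");W=np.load(f"pics/{n}5.npy")
    G,Z=rect(n,img,W,pose); np.savez(f"pics/r_{n}.npz",G=G,Z=Z)
    m=(abs(W[...,2]-.126)<.0035)&(abs(W[...,1]-.02)<.12)&(W[...,0]>.48)&(W[...,0]<.72)
    q=W[m]; print(n,len(q))
    l=q[q[:,0]<.527]
    if len(l): print(" lug",len(l),np.percentile(l,[1,99],axis=0).round(4)[:,:2].tolist(), cv2.minAreaRect((l[:,:2]*1000).astype(np.float32)))
    G=np.nan_to_num(G); out.append(cv2.resize(G.astype(np.uint8),(264,216)))
    Zc=np.clip((np.nan_to_num(Z)-.1)/.03*255,0,255).astype(np.uint8); out[-1]=np.vstack([out[-1],cv2.resize(Zc,(264,216))])
cv2.imwrite("pics/rect.png",np.hstack(out))
E
```

```text
[0.48791881 0.26367462 0.47835666]
wrist 8783
 lug 851 [[0.4992, 0.0102], [0.5269, 0.0604]] ((514.34033203125, 34.71465301513672), (52.001224517822266, 28.507436752319336), 85.67861938476562)
top 2717
 lug 136 [[0.5003, 0.0116], [0.5268, 0.0598]] ((513.1458740234375, 36.21424102783203), (49.88267517089844, 26.53617286682129), 86.1685562133789)
side 2029
 lug 127 [[0.4988, 0.0068], [0.5267, 0.0572]] ((513.9208374023438, 33.54607009887695), (53.059444427490234, 28.514202117919922), 85.66139221191406)
```

View pics/rect.png

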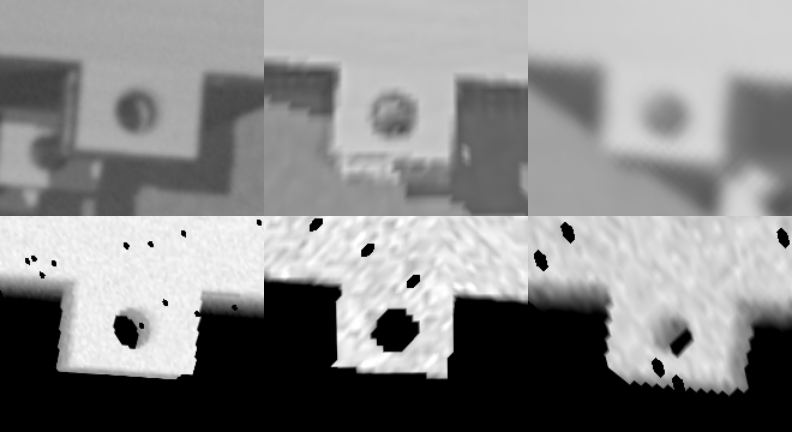

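Hole estimates (rectified at z = 0.126): wrist (0.5188,0.0333), top (0.5171,0.0363), side (0.5175,0.0325), with yaw -4.3°. I'll move the rod over the hole and then measure both in the same camera.

```bash
python3 -c "
from h import *
print(delta([.5165,.0345,.478]))"
```

```text
[-0.045  -0.2265  0.0004]
```

>>> {"name": "step_arm", "arguments": {
  "rows": [
    [-0.004,-0.02,0,0],
    [-0.006,-0.03,0,0],
    [-0.007,-0.035,0,0],
    [-0.007,-0.035,0,0],
    [-0.007,-0.035,0,0]
  ]
}}

```text
t: 11.12
tcp_pos: [0.5075, 0.1045, 0.4788]
tcp_rot: [0.0, 0.036, 0.999, -0.0]
ft_force: [1.0, 0.3, -1.8]
width: 0.0297
grasp_force: 5.0
```

>>> {"name": "step_arm", "arguments": {
  "rows": [
    [-0.006,-0.03,0,0],
    [-0.005,-0.025,0,0],
    [-0.003,-0.0165,0,0],
    [0,0,0,0],
    [0,0,0,0]
  ]
}}

```text
t: 11.75
tcp_pos: [0.5164, 0.0349, 0.4787]
tcp_rot: [0.0, 0.036, 0.999, 0.0]
ft_force: [-0.1, -0.5, -2.0]
width: 0.0295
grasp_force: 5.0
```

>>> {"name": "step_arm", "arguments": {
  "rows": [
    [0,0,0,0],
    [0,0,0,0],
    [0,0,0,0]
  ]
}}

```text
t: 12.12
tcp_pos: [0.5165, 0.0349, 0.4786]
tcp_rot: [-0.0, 0.036, 0.999, 0.0]
ft_force: [-1.1, -0.3, -0.9]
width: 0.0297
grasp_force: 5.0
```

```bash
cat > see.py <<'E'
from hole import *
t,M=pose=axes(); print(t,sense()["width"],sense()["grasp_force"])
out=[]
for n in ["wrist","side"]:
    im,W=cloud(n); img=im[...,::-1].copy(); cv2.imwrite(f"pics/{n}6.png",img); np.save(f"pics/{n}6.npy",W)
    q=W[(np.hypot(W[...,0]-t[0],W[...,1]-t[1])<.03)&(W[...,2]<t[2]-.19)&(W[...,2]>.13)]
    print(n,len(q))
    for z in np.arange(t[2]-.33,t[2]-.19,.02):
        r=q[abs(q[:,2]-z)<.01]
        if len(r)>3: print(round(z,3),len(r),r.min(0).round(4)[:2],r.max(0).round(4)[:2],np.median(r,0).round(4)[:2])
    G,Z=rect(n,img,W,pose)
    G=np.nan_to_num(G).astype(np.uint8); Zc=np.clip((np.nan_to_num(Z)-.1)/.03*255,0,255).astype(np.uint8)
    out.append(np.vstack([cv2.resize(G,(330,270)),cv2.resize(Zc,(330,270))]))
    m=(abs(W[...,2]-.126)<.0035)&(abs(W[...,1]-.035)<.05)&(W[...,0]>.48)&(W[...,0]<.527); l=W[m]
    print(" lug",len(l),np.percentile(l,[1,99],axis=0).round(4)[:,:2].tolist(), cv2.minAreaRect((l[:,:2]*1000).astype(np.float32)))
cv2.imwrite("pics/rect6.png",np.hstack(out))
E
python3 see.py
```

```text
[0.51651027 0.03494472 0.47864471] 0.02965851672502491 4.999910295009613
wrist 1216
0.169 49 [0.509  0.0301] [0.5131 0.0413] [0.5099 0.0364]
0.189 66 [0.509  0.0296] [0.5136 0.0411] [0.5099 0.0354]
0.209 86 [0.5091 0.0297] [0.5148 0.0412] [0.5102 0.0362]
0.229 102 [0.5094 0.0294] [0.5143 0.0409] [0.5104 0.0353]
0.249 45 [0.5096 0.0305] [0.5124 0.0398] [0.5102 0.0353]
0.269 196 [0.5012 0.0186] [0.5192 0.0508] [0.5043 0.0344]
0.289 671 [0.5015 0.019 ] [0.5211 0.0505] [0.5094 0.0359]
 lug 848 [[0.4993, 0.0097], [0.5266, 0.0593]] ((513.9019775390625, 34.39865493774414), (49.668643951416016, 28.266616821289062), 86.84666442871094)
side 266
0.149 8 [0.5104 0.029 ] [0.5168 0.0347] [0.5133 0.0317]
0.169 25 [0.509  0.0276] [0.5168 0.0371] [0.5114 0.03  ]
0.189 31 [0.5091 0.0266] [0.5195 0.0377] [0.5119 0.0294]
0.209 31 [0.5095 0.0267] [0.5205 0.0385] [0.512  0.0299]
0.229 32 [0.5084 0.0269] [0.5182 0.0345] [0.5129 0.0298]
0.249 35 [0.5089 0.0265] [0.5215 0.0365] [0.5128 0.0293]
0.269 92 [0.5008 0.0178] [0.5301 0.0492] [0.5117 0.027 ]
0.289 12 [0.5102 0.025 ] [0.5247 0.0336] [0.5121 0.0297]
 lug 123 [[0.4987, 0.0074], [0.5269, 0.0581]] ((513.3921508789062, 33.026371002197266), (51.16950988769531, 27.95077133178711), 85.6150894165039)
```

View pics/rect6.png

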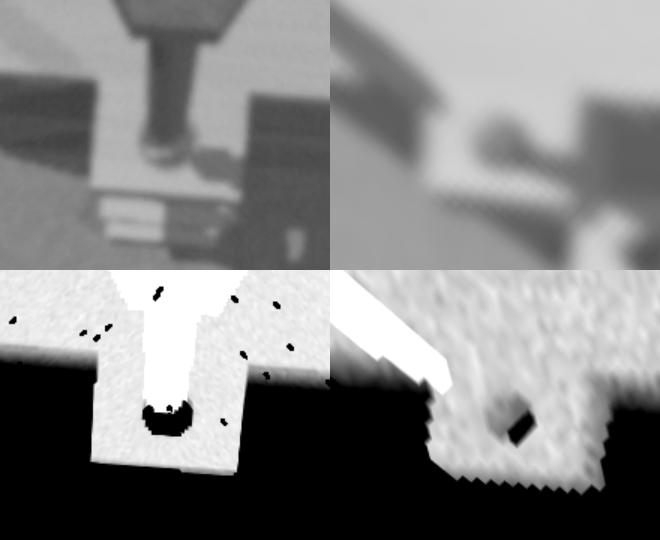

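The tip sits just in front of and left of the hole: rod axis at (0.5152,0.0355), hole at (0.5178,0.0342). I'll shift and lower in steps while watching the force.

>>> {"name": "step_arm", "arguments": {
  "rows": [
    [-0.0025,-0.001,0.005,0],
    [0,0,0.008,0],
    [0,0,0.007,0],
    [0,0,0,0],
    [0,0,0,0]
  ]
}}

```text
t: 12.85
tcp_pos: [0.5189, 0.0333, 0.4587]
tcp_rot: [0.0, 0.036, 0.999, 0.0]
ft_force: [-0.6, 0.1, -2.4]
width: 0.0292
grasp_force: 5.0
```

```bash
python3 see.py
python3 - <<'E'
import cv2,numpy as np
cv2.imwrite("pics/c7.png",np.hstack([cv2.resize(cv2.imread("pics/wrist6.png")[80:240,240:400],(480,480)),cv2.imread("pics/rect6.png")[:480,:320]]))
E
```

```text
[0.51890568 0.0333343  0.4587079 ] 0.0292008098228096 4.999896660447121
wrist 1160
0.149 43 [0.5134 0.0283] [0.5178 0.0396] [0.5145 0.0347]
0.169 63 [0.5134 0.0286] [0.5172 0.0393] [0.5141 0.0337]
0.189 85 [0.5131 0.0279] [0.5189 0.0395] [0.5142 0.0345]
0.209 101 [0.5129 0.0277] [0.5178 0.0392] [0.5141 0.0336]
0.229 38 [0.5128 0.0288] [0.5158 0.0381] [0.5135 0.0336]
0.249 207 [0.5043 0.0171] [0.521  0.0492] [0.5077 0.0336]
0.269 623 [0.5041 0.0173] [0.5229 0.0489] [0.5122 0.034 ]
 lug 949 [[0.4992, 0.0098], [0.5266, 0.0596]] ((513.9844360351562, 34.630897521972656), (49.775421142578125, 27.968666076660156), 85.85664367675781)
side 249
0.129 6 [0.5137 0.0272] [0.5195 0.0328] [0.5161 0.0294]
0.149 23 [0.5115 0.0262] [0.5204 0.0364] [0.5155 0.0287]
0.169 31 [0.5125 0.0251] [0.5223 0.0339] [0.5151 0.0277]
0.189 26 [0.5122 0.0235] [0.5201 0.0353] [0.5153 0.0288]
0.209 30 [0.5115 0.0252] [0.5218 0.0333] [0.5163 0.0279]
0.229 33 [0.5126 0.0249] [0.5224 0.0368] [0.5148 0.0276]
0.249 89 [0.5038 0.015 ] [0.5316 0.0471] [0.5144 0.0258]
0.269 11 [0.513  0.0263] [0.5167 0.0319] [0.5141 0.0288]
 lug 114 [[0.4992, 0.0082], [0.5264, 0.0576]] ((513.7280883789062, 33.281314849853516), (50.57707214355469, 28.337894439697266), 86.85709381103516)
```

Rod axis (0.519,0.034) against hole (~0.5185,0.0343). Going down.

>>> {"name": "step_arm", "arguments": {
  "rows": [
    [0,0.0003,0.008,0],
    [0,0,0.008,0],
    [0,0,0.008,0],
    [0,0,0.006,0],
    [0,0,0,0]
  ]
}}

```text
t: 13.58
tcp_pos: [0.519, 0.0337, 0.4278]
tcp_rot: [-0.001, 0.036, 0.999, -0.0]
ft_force: [-0.0, -0.5, -3.2]
width: 0.0293
grasp_force: 5.0
```

>>> {"name": "step_arm", "arguments": {
  "rows": [
    [0,0,0.01,0],
    [0,0,0.01,0],
    [0,0,0.01,0],
    [0,0,0.01,0],
    [0,0,0,0]
  ]
}}

```text
t: 14.2
tcp_pos: [0.5189, 0.0337, 0.3873]
tcp_rot: [-0.001, 0.036, 0.999, -0.0]
ft_force: [0.6, 0.4, -1.8]
width: 0.0293
grasp_force: 5.0
```

>>> {"name": "step_arm", "arguments": {
  "rows": [
    [0,0,0.008,0],
    [0,0,0.008,0],
    [0,0,0.008,0],
    [0,0,0.008,0],
    [0,0,0,0]
  ]
}}

```text
t: 14.82
tcp_pos: [0.5189, 0.0336, 0.3556]
tcp_rot: [-0.001, 0.036, 0.999, -0.0]
ft_force: [0.1, 0.1, -3.0]
width: 0.0293
grasp_force: 5.0
```

Run:
```python
from h import *
t,M=axes();print(t,sense()["ft_force"])
for n in ["wrist","side"]:
    im,W=cloud(n);cv2.imwrite(f"pics/{n}8.png",im[...,::-1])
    q=W[(np.hypot(W[...,0]-t[0],W[...,1]-t[1])<.03)&(W[...,2]<t[2]-.185)&(W[...,2]>.13)]
    for z in np.arange(.13,.175,.006):
        r=q[abs(q[:,2]-z)<.003]
        if len(r)>3: print(n,round(z,3),len(r),r.min(0).round(4)[:2],r.max(0).round(4)[:2])
```

```text
[0.51886531 0.03362168 0.35557398] [ 0.08157816  0.10684379 -2.9726611 ]
wrist 0.148 62 [0.5037 0.018 ] [0.5192 0.0491]
wrist 0.154 653 [0.5036 0.0174] [0.5231 0.0494]
wrist 0.16 145 [0.5038 0.0186] [0.5216 0.0491]
side 0.136 8 [0.5109 0.026 ] [0.5187 0.0331]
side 0.148 17 [0.504  0.0165] [0.5295 0.0396]
side 0.154 54 [0.5038 0.0161] [0.5319 0.0458]
side 0.16 6 [0.5126 0.0268] [0.5171 0.0339]
side 0.166 6 [0.5123 0.0275] [0.5155 0.0323]
```

>>> {"name": "step_arm", "arguments": {
  "rows": [
    [0,0,0.006,0],
    [0,0,0.006,0],
    [0,0,0.005,0],
    [0,0,0.004,0],
    [0,0,0,0]
  ]
}}

```text
t: 15.55
tcp_pos: [0.5189, 0.0337, 0.3353]
tcp_rot: [-0.0, 0.036, 0.999, 0.0]
ft_force: [0.3, -1.1, -1.8]
width: 0.0293
grasp_force: 5.0
```

>>> {"name": "step_arm", "arguments": {
  "rows": [
    [0,0,0.001,0],
    [0,0,0.001,0],
    [0,0,0.001,0],
    [0,0,0,0]
  ]
}}

```text
t: 16.05
tcp_pos: [0.5189, 0.0337, 0.3346]
tcp_rot: [0.001, 0.036, 0.999, 0.0]
ft_force: [-2.0, 1.1, 5.2]
width: 0.0289
grasp_force: 5.0
```

Run:
```python
from h import *
t,M=axes();print(t,sense()["ft_force"],sense()["grasp_force"])
for n in ["wrist","side"]:
    im,W=cloud(n);cv2.imwrite(f"pics/{n}9.png",im[...,::-1])
    q=W[(np.hypot(W[...,0]-.5189,W[...,1]-.034)<.016)&(W[...,2]<t[2]-.185)&(W[...,2]>.115)]
    print(n,np.histogram(q[:,2],np.arange(.116,.152,.002))); 
    q=q[q[:,2]>.1295]; print(q.min(0),q.max(0))
a=cv2.imread("pics/wrist9.png")[100:300,220:420];b=cv2.imread("pics/side9.png")[150:250,240:340]
cv2.imwrite("pics/c9.png",np.hstack([cv2.resize(a,(400,400),interpolation=cv2.INTER_CUBIC),cv2.resize(b,(400,400),interpolation=cv2.INTER_CUBIC)]))
```

```text
[0.518938   0.03370529 0.33455369] [-1.98099704  1.08863338  5.15344216] 5.000150352716446
wrist (array([  0,   0,   0,   0,   1, 118,  69,  39,  47, 483, 222,  12,   6,
         0,   0,   0,   0]), array([0.116, 0.118, 0.12 , 0.122, 0.124, 0.126, 0.128, 0.13 , 0.132,
       0.134, 0.136, 0.138, 0.14 , 0.142, 0.144, 0.146, 0.148, 0.15 ]))
[0.50421639 0.01842671 0.12951677] [0.52334459 0.04930176 0.14067889]
side (array([ 0,  0,  0,  1,  6,  4,  5, 13, 24,  5,  1,  2,  1,  2,  0,  1,  1]), array([0.116, 0.118, 0.12 , 0.122, 0.124, 0.126, 0.128, 0.13 , 0.132,
       0.134, 0.136, 0.138, 0.14 , 0.142, 0.144, 0.146, 0.148, 0.15 ]))
[0.50485445 0.01869777 0.12988929] [0.52975046 0.04678061 0.14847743]
```

View pics/c9.png

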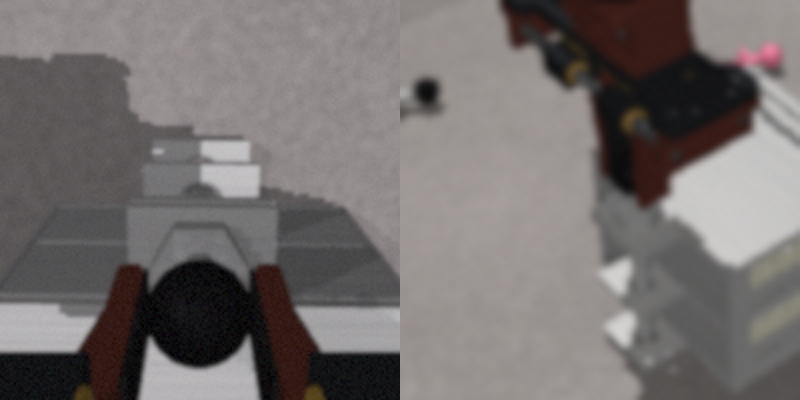

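The collar top reads about 8.5–9 mm above the plate, and contact force rose as expected, so the collar is seated. Release and retreat upward.

>>> {"name": "step_arm", "arguments": {
  "rows": [
    [0,0,-0.002,0],
    [0,0,0,0]
  ]
}}

```text
t: 16.4
tcp_pos: [0.519, 0.0336, 0.3346]
tcp_rot: [0.0, 0.036, 0.999, -0.0]
ft_force: [-0.0, 0.2, 0.3]
width: 0.0294
grasp_force: 5.0
```

>>> {"name": "step_arm", "arguments": {
  "rows": [
    [0,0,0,0],
    [0,0,0,0],
    [0,0,0,0],
    [0,0,0,0],
    [0,0,0,0]
  ],
  "gripper": 0.7
}}

```text
t: 17.02
tcp_pos: [0.519, 0.0337, 0.3346]
tcp_rot: [-0.0, 0.036, 0.999, 0.0]
ft_force: [0.5, -0.7, 0.8]
width: 0.0617
grasp_force: 0.0
```

>>> {"name": "step_arm", "arguments": {
  "rows": [
    [0,0,-0.02,0],
    [0,0,-0.04,0],
    [0,0,-0.05,0],
    [0,0,-0.02,0],
    [0,0,0,0]
  ]
}}

```text
t: 17.65
tcp_pos: [0.5187, 0.0337, 0.4682]
tcp_rot: [0.003, 0.036, 0.999, 0.0]
ft_force: [0.1, -0.3, 0.3]
width: 0.0616
grasp_force: 0.0
```

Run:
```python
from h import *
t,M=axes();s=sense();print(t,s["ft_force"],s["width"],s["t"])
im,W=cloud("wrist");cv2.imwrite("pics/w10.png",im[...,::-1])
q=W[(np.hypot(W[...,0]-.5189,W[...,1]-.034)<.017)&(W[...,2]<.19)&(W[...,2]>.115)]
print(np.histogram(q[:,2],np.arange(.12,.186,.003)))
k=W[(np.hypot(W[...,0]-.5189,W[...,1]-.034)<.03)&(W[...,2]<.19)&(W[...,2]>.155)]
from scipy.optimize import least_squares
print(least_squares(lambda c:np.linalg.norm(k-c,axis=1)-.015,[.519,.034,.164],loss="soft_l1",f_scale=.001).x)
p=W[(abs(W[...,2]-.126)<.005)&(abs(W[...,0]-.56)<.05)&(abs(W[...,1]-.03)<.1)];print("plate",np.median(p[:,2]))
```

```text
[0.51866474 0.0336628  0.46816782] [ 0.06311099 -0.32678121  0.32839346] 0.06155957929424111 17.65
(array([  0,   1, 108,  26,  38, 112,   0,   0,   0,   0,   0,   0,   0,
         0,  11,  22,  73, 116, 183, 267,  50]), array([0.12 , 0.123, 0.126, 0.129, 0.132, 0.135, 0.138, 0.141, 0.144,
       0.147, 0.15 , 0.153, 0.156, 0.159, 0.162, 0.165, 0.168, 0.171,
       0.174, 0.177, 0.18 , 0.183]))
[0.51911457 0.03316541 0.16553308]
plate 0.12771095626910506
```

Knob centre is 37.8 mm above the measured plate (nominal 38), so the rod is home and free.

```bash
python3 -c "
from station import *
print(hand_in())"
```

```text
the job is handed in; nothing more can be done
None
```

I pushed both trays fully in, lowered the rod in the grip through the row of holes until its collar sat on the top plate, and let go. I handed the job in at about 18 s of the 67 s; the tub, tip box and carton were never touched on purpose, and the hand-in gave no verdict.

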